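# Load the display board and slide it out to the gauge

## Task

Set the white marble plinth into the black recess of the wooden board so that it sits flat on the recess floor, and let go of it. Then take the board by its black handle and slide it straight out over the riser's open edge, lying flat and square to the riser, until its loaded end is level with the gauge's red pointer, ready for a colleague to get both hands underneath. The loaded end would now tip the board, so finish while still holding the handle, with the board steady and flat on the riser; leave the other things on the bench as they are.

Things in the scene. Friction and masses are not known exactly. Their poses are not given: they have to be found in the camera images.
- riser: Fixed aluminium bench riser, a 180 x 320 mm top (x by y), its top face 60 mm above the bench. Origin on the bench under its centre. Its own +y axis points outward, towards the open edge (roughly the robot's left); that edge lies at own y = +160 mm.
- board: Loose wooden display board, 120 mm wide (own x), 340 mm long (own y), 14 mm thick, about 0.35 kg, lying flat on the riser, at first up to about 7 degrees out of square. Origin at the centre of its underside. Own +y points to the loaded (outer) end.
- recess (a point): Centre of the floor of the black recess, at the board's own y = +100 mm, 6 mm above its underside; axes as the board's. The recess is 56 mm (x) by 96 mm (y) and 8 mm deep.
- board_end (a point): Middle of the top edge of the board's outer end (own y = +170 mm, 14 mm above the underside).
- handle (a point): Centre of the top face of the handle, an upright black bar fixed across the board at own y = -130 mm: 70 mm along x, 16 mm thick along y, rising 40 mm above the board's top face. Axes as the board's.
- plinth: Loose white marble block, 50 mm (own x) by 90 mm (own y) by 40 mm high, about 0.45 kg, standing on the bench left of the riser. Origin at the centre of its underside. It fits the recess either way round with 3 mm of play on each side and then stands 32 mm proud of the board.
- gauge: Fixed overhang gauge standing on the bench beside the board's path (far side): 40 x 50 mm foot, 16 mm white post, red pointer bar (10 mm wide) on top, 85 mm high, aimed at the board's path. Axes parallel to the riser's. It clears a board slid straight by 35 mm. It marks an overhang of 150 to 200 mm past the open edge; there the loaded board tips unless it is held.
- mark (a point): Tip of the red pointer, on its centre line, 79 mm above the bench. The board's outer end should come level with it, measured along the riser's y axis.
- spatula: Bystander: red-handled spatula lying near the robot, 240 mm long; leave it alone.
- bowl: Bystander: small steel bowl, 150 mm across, 70 mm high, right of the riser; leave it alone.
- jar: Bystander: glass jar with orange cap, 64 mm across, 100 mm high, origin under its centre; leave it alone.
- cutter: Bystander: round steel pastry cutter, 60 mm across, 35 mm high, beyond the gauge; leave it alone.
- syrup: Bystander: amber bottle, 52 mm across, 120 mm high, at the back; leave it alone.
- brush: Bystander: pastry brush, 200 mm long, at the left; leave it alone.
Things that resemble listed ones, but are neither listed nor needed, are in the scene too. Leave any turquoise look-alike of the plinth alone.

How it is judged:
On the way:
1. the plinth sits flat in the recess and has been let go (x of plinth in the frame of recess between -0.005 and 0.005 m and y of plinth in the frame of recess between -0.005 and 0.005 m and z of plinth in the frame of recess below 0.003 m and angle between the z axis of plinth and the z axis of board, either way round below 0.05 rad and angle between the y axis of plinth and the y axis of board, either way round below 0.1 rad and contact force between the fingers and plinth below 0.3 N and contact force between plinth and board above 1 N), for 0.2 s.
At the end, for the whole second after the job is handed in: Plinth flat in the recess (3 mm, 0.05 rad), not touched by fingers; board flat on the riser (tilt < 0.04 rad, lifted < 6 mm), square within 0.09 rad, within 30 mm of its centre line, end level with the pointer within 10 mm, still, clear of the gauge, held by the fingers (y of board_end in the frame of mark between -0.01 and 0.01 m and x of board in the frame of riser between -0.03 and 0.03 m and angle between the y axis of board and the y axis of riser, either way round below 0.09 rad and angle between board's own z axis and vertical below 0.04 rad and z of board in the frame of riser below 0.066 m and contact force between the fingers and board above 0.5 N and contact force between the fingers and plinth below 0.3 N and contact force between board and riser above 0.5 N and contact force between each of board, plinth and gauge below 0.3 N and linear speed of board below 0.01 m/s and angular speed of board below 0.06 rad/s and x of plinth in the frame of recess between -0.005 and 0.005 m and y of plinth in the frame of recess between -0.005 and 0.005 m and z of plinth in the frame of recess below 0.003 m and angle between the z axis of plinth and the z axis of board, either way round below 0.05 rad and angle between the y axis of plinth and the y axis of board, either way round below 0.1 rad); the arm keeps its last pose, push and grip.
It fails at once if the board was lifted off the riser instead of slid (z of board in the frame of riser above 0.085 m).
It fails at once if the board tipped (angle between board's own z axis and vertical above 0.15 rad).
It fails at once if the plinth was toppled (angle between plinth's own z axis and vertical above 0.6 rad).
It fails at once if a bystander was disturbed (distance of any of spatula, bowl, jar, cutter, syrup, brush from where it was at the start of the episode above 0.03 m or angle between any of bowl, jar, cutter, syrup's own z axis and vertical above 0.5 rad).
It also fails if it takes over 64 s, if anything falls off the work surface, if the arm or the gripper's body presses on something with over 40 N, if the wrist force passes 120 N, or if a joint passes its speed limit or range.

## Robot

A 6-joint arm with a two-finger parallel gripper is mounted at the origin on the work surface. World frame = base frame: x ahead of the robot, y to its left, z up, the work surface at z = 0. Lengths are in m, angles in rad, forces in N, time in s.
With the tool pointing down it reaches from about 0.25 to 0.725 m from the base axis. Payload 4 kg.
Tool frame: the origin (TCP) lies at the very end of the fingers, on their centre line; the grasp point (between the pads) lies 19 mm behind it; z points along the fingers, y is the line along which they close (so a half turn about z gives the same grasp; the last joint's range is limited). The gripper opens to 85 mm and grips with 20 to 120 N. Pads are 22 mm wide; open, the fingers measure 114 mm over their backs; the gripper's body (76 mm by 85 mm) begins 54 mm behind the grasp point. The pads swing forward as they close: fully open they stand 13 mm farther back than shut.
Start: joints at [-1.27, 0.241, 0.005, 1.335, 0, 1.571], TCP at [0.148, -0.478, 0.196] pointing down, gripper open.
Joint ranges: [-2.72, 2.72], [-1.05, 1.87], [-1.09, 1.28], [-1.99, 2.15], [-1.42, 1.44], [-3.14, 3.14]. Speed limits (rad/s): [2.79, 2.79, 3.14, 3.14, 3.14, 3.14].

## Interface

Orientations are given as a unit quaternion [x, y, z, w].
In Python, from workcell import bot, vision, workorder gives the robot as it stands.
- The arm moves only by the shell command python3 -m creep 'ROWS' [OPENING]. ROWS is JSON, a list of rows, each a list of 2 entries, a list of its own where there are three numbers: the shift along the tool's x, y, z in mm, then the turn, a rotation vector about the tool's x, y, z in rad. In form: [[[dx, dy, dz], [wx, wy, wz]], ...]. A call has 1 to 12 rows; each row shifts and turns the commanded pose from where the row before left it, along the tool's axes as they then stand; what a row does not reach is not made up. A row lasts 1/8 s, in which the tool goes at most 62.5 mm and 10.7 degrees, less where a joint would pass 70% of its speed; a pose out of reach is approached as far as the arm can. A call is refused whole if a number of a shift passes 62.5 or a number of a turn 0.188, either way. A call with a gripper value outside its range is refused whole. OPENING is the finger opening in mm, from 0 to 85.4, set as the call begins (- or left out, the last holds). The fingers move at their own pace and stop on an object; the grip force is fixed at half the most. Time passes only in rows, so rows that do not move let the fingers close. It gives the time, the measured TCP pose, the force, the opening and the grip force at its end, in the units of the state.
- bot.get_obs(): the state, without advancing time (a new reading comes with each control period).
- vision.camera(name): name is "side" or "top" or "wrist"; returns a dict with "image" (384x512x3 uint8, blue, green, red), "z_map" (384x512 float32, m along the optical axis (not along the pixel's ray), 0 where there is no reading), "K" (3x3 intrinsics, pixels), "rvec" (rotation vector, rad) and "tvec" (3), from world to camera coordinates, as OpenCV has them; the wrist camera has in their place "tool_from_camera" (4x4, takes a point from camera to tool coordinates, whose origin is the TCP and whose axes are the flange's). Camera axes: x right, y down, z forward; pixel columns grow to the right and rows downward; lengths in m; the calibration is good to about 2 mm. The wrist camera is an equidistant fisheye: a pixel r from the principal point sees the ray r / f radians off the axis. A picture is of the moment at which its call begins: read the wrist's pose just before it.
- workorder.job_done(): hands the job in; it is judged then, once.
Trained networks look in a picture, given as the dict that the camera call returned (one of the last four; its "shot" number tells which), for a name from the list of things; names that differ only in an ending like _2 or _b are one class to them, and where a whole thing is asked for, a point or a joint stands for the part that bears it (a point fixed in the world has none). Each returns a list of dicts, best first, with "score" (0 to 1); they miss things now and then, are a little off and sometimes report something else, mostly with a low value. They report only what shows in the picture. A call takes as long as a camera call. They do not tell look-alikes from the thing itself.
- vision.spot_in(picture, query): "position" ([column, row] in pixels, amid what is visible of it).
- vision.place_of(picture, query): "position" ([column, row] in pixels: a listed point, or the origin of a listed thing).
The state is a dict: "clock": time; "joint_pos": joint angles; "joint_vel": joint speeds; "tau": joint torques, N m; "eef_pos": TCP position; "tool_rot": TCP orientation; "ft_force": force on the tool from outside, world axes, zero at the start; "ft_torque": the same for the moment, N m; "grip_width": finger opening in m; "grasp_force": force on a finger pad.
Only numpy, scipy, OpenCV 4.12 (cv2) and the standard library are available. Lean on these libraries where they do the work, as an engineer would, in place of code of your own. Each camera call takes 0.05 s, during which the arm holds its last target. There are 200 camera calls.

## Working session

There is one attempt and no reset: what is moved stays moved. The work goes in short steps, Python scripts to look and compute and a shell command to move; the robot and the scene stay as the last step left them, time stands still between calls to the robot, and variables do not carry over. Pictures are saved under pics/ and viewed, at most 10 in all, crops included, and the job is handed in when it is done.

```bash
mkdir -p pics; ls; cat > h.py <<'E'
import numpy as np, cv2
from workcell import bot, vision, workorder
from scipy.spatial.transform import Rotation as R
def w2c(p): return cv2.Rodrigues(np.array(p['rvec'],float))[0], np.array(p['tvec'],float).ravel()
def world(p):  # per-pixel world map for fixed cameras
    r,t=w2c(p); K=np.array(p['K']); z=p['z_map']; v,u=np.indices(z.shape)
    c=np.stack([(u-K[0,2])/K[0,0]*z,(v-K[1,2])/K[1,1]*z,z],-1)
    return (c-t)@r
def ray(p,uv,h):  # pixel to world at height h
    r,t=w2c(p); d=r.T@np.linalg.solve(np.array(p['K']),[uv[0],uv[1],1]); o=-r.T@t
    return o+d*(h-o[2])/d[2]
E
python3 - <<'E'
from h import *
o=bot.get_obs(); print({k:np.round(v,3) for k,v in o.items()})
ps=[vision.camera(n) for n in('side','top')]
for p,n in zip(ps,('side','top')):
    cv2.imwrite(f'pics/{n}0.png',p['image'])
    r,t=w2c(p); print(n,-r.T@t)
    for q in 'riser board recess board_end handle plinth gauge mark'.split():
        print(q,[(np.round(d['position']).tolist(),round(d['score'],2)) for d in vision.place_of(p,q)[:3]])
E
```

```text
pics
{'clock': np.float64(0.0), 'joint_pos': array([-1.27 ,  0.241,  0.004,  1.335, -0.   ,  1.571]), 'joint_vel': array([ 0.002,  0.003, -0.   ,  0.   ,  0.   , -0.   ]), 'tau': array([-1.0000e-03, -3.7232e+01,  2.5241e+01,  1.7000e-02, -0.0000e+00,
        0.0000e+00]), 'eef_pos': array([ 0.148, -0.477,  0.195]), 'tool_rot': array([ 0.989,  0.15 , -0.   , -0.001]), 'ft_force': array([-0.044, -1.129,  0.367]), 'ft_torque': array([-0.009, -0.001, -0.02 ]), 'grasp_force': np.float64(0.0), 'grip_width': np.float64(0.085)}
side [0.33094739 0.8244464  1.02019232]
riser [([259.0, 194.0], 0.65)]
board [([261.0, 183.0], 0.79)]
recess [([248.0, 205.0], 0.84)]
board_end [([244.0, 215.0], 0.61)]
handle [([272.0, 150.0], 0.83)]
plinth [([297.0, 281.0], 0.91), ([252.0, 307.0], 0.9), ([256.0, 262.0], 0.87)]
gauge [([199.0, 267.0], 0.86)]
mark [([200.0, 250.0], 0.55)]
top [ 0.42619062 -0.0603212   1.63834592]
riser []
board [([272.0, 186.0], 0.89)]
recess [([244.0, 185.0], 0.81)]
board_end [([218.0, 182.0], 0.67)]
handle [([313.0, 181.0], 0.66)]
plinth [([191.0, 244.0], 0.96), ([158.0, 213.0], 0.9), ([198.0, 208.0], 0.84)]
gauge [([183.0, 162.0], 0.74)]
mark [([176.0, 161.0], 0.49)]
```

View pics/side0.png

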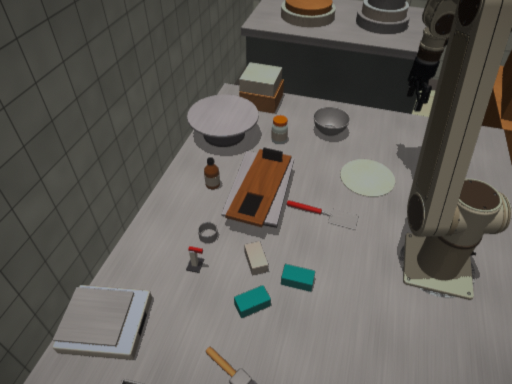

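```bash
python3 - <<'E'
import cv2
i=cv2.imread('pics/top0.png')[110:300,110:370]; cv2.imwrite('pics/top0c.png',cv2.resize(i,None,fx=3,fy=3,interpolation=cv2.INTER_CUBIC))
E
```

```text
(no output)
```

View pics/top0c.png

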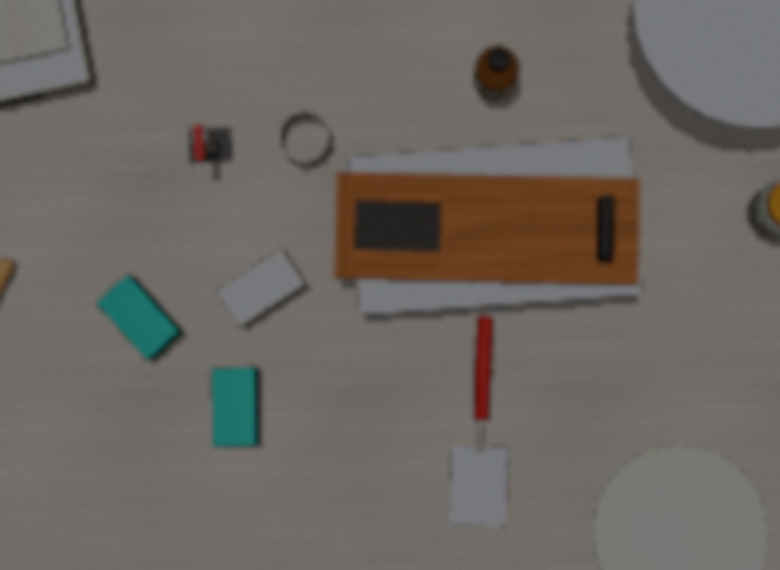

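The white plinth is at side (257,256), top (197,206). The two turquoise look-alikes are at side (298,277) and (252,301), top (157,216) and (188,245). The white marble one fits the description, and the enlarged crop confirms it. The board handle is at top (312,186) and the red pointer at top (176,157).

```bash
cat >> h.py <<'E'
def rect(P):
    (c,(a,b),th)=cv2.minAreaRect((P[:,:2]*1000).astype(np.float32))
    box=cv2.boxPoints((c,(a,b),th)); e=box[1]-box[0]; f=box[2]-box[1]
    l=e if np.linalg.norm(e)>np.linalg.norm(f) else f
    return np.round(c,1), np.round(sorted((a,b)),1), round(np.degrees(np.arctan2(l[1],l[0]))%180,2) # long-axis angle
def masks(p,W):
    hsv=cv2.cvtColor(p['image'],cv2.COLOR_BGR2HSV).astype(int); H,S,V=hsv[...,0],hsv[...,1],hsv[...,2]; z=W[...,2]
    reg=(abs(W[...,0]-.47)<.25)&(abs(W[...,1])<.45)
    return dict(board=(S>130)&(H<20)&(abs(z-.074)<.007)&reg, riser=(S<60)&(abs(z-.06)<.006)&reg,
      plinth=(S<60)&(abs(z-.04)<.008)&reg&(W[...,1]>.1), red=(S>130)&((H<8)|(H>172))&(z>.07)&reg,
      recess=(V<60)&(abs(z-.066)<.006)&reg, handle=(V<70)&(abs(z-.114)<.012)&reg, gpost=(z>.03)&(W[...,1]>.18)&reg)
E
python3 - <<'E'
from h import *
for n in('side','top'):
    p=vision.camera(n); W=world(p)
    print(n)
    for k,m in masks(p,W).items():
        m=m.astype(np.uint8)
        nn,lab,st,_=cv2.connectedComponentsWithStats(m,connectivity=8)
        for i in np.argsort(-st[1:,4])[:3]+1:
            if st[i,4]>4:
                P=W[lab==i]; print(k,st[i,4],rect(P),np.round(np.median(P[:,2]),4),np.round(P.min(0)[:2],3),np.round(P.max(0)[:2],3))
        if k=='riser': print('riser all',rect(W[m>0]))
E
```

```text
side
board 2073 (array([ 586.3, -109.8]), array([119.6, 339.3]), np.float32(87.97)) 0.0742 [ 0.522 -0.28 ] [0.651 0.06 ]
riser 565 (array([ 507.6, -124.3]), array([ 40.2, 319. ]), np.float32(87.99)) 0.0601 [ 0.493 -0.284] [0.533 0.035]
riser 521 (array([ 672.5, -118.9]), array([ 41.6, 320.5]), np.float32(88.07)) 0.0601 [ 0.646 -0.279] [0.688 0.042]
riser 40 (array([ 601.4, -427. ]), array([25.9, 59.6]), np.float32(6.55)) 0.0601 [ 0.573 -0.443] [ 0.632 -0.415]
riser all (array([ 590.9, -110.7]), array([204.7, 665.9]), np.float32(88.19))
plinth 442 (array([526.3, 146.1]), array([50.4, 91.4]), np.float32(122.58)) 0.0399 [0.484 0.1  ] [0.57  0.196]
plinth 23 (array([692.4, 116.8]), array([16.2, 49.4]), np.float32(16.65)) 0.0346 [0.671 0.102] [0.718 0.126]
plinth 22 (array([694.5, 212.8]), array([11.7, 21.9]), np.float32(41.17)) 0.0417 [0.69  0.201] [0.705 0.219]
red 54 (array([686.6, 209.1]), array([11.2, 37.9]), np.float32(0.32)) 0.0839 [0.668 0.204] [0.706 0.215]
recess 357 (array([592.4, -19.2]), array([54.6, 94.5]), np.float32(88.95)) 0.0667 [ 0.564 -0.066] [0.62  0.028]
recess 35 (a
[... 1462 characters left out ...]
2(167.85)) 0.0344 [0.699 0.117] [0.714 0.12 ]
red 33 (array([689.8, 204.4]), array([11.3, 34.4]), np.float32(178.65)) 0.0844 [0.673 0.199] [0.707 0.21 ]
recess 372 (array([594.7, -14.3]), array([52., 88.]), np.float32(89.01)) 0.0658 [ 0.568 -0.059] [0.621 0.03 ]
handle 102 (array([ 583.6, -244.8]), array([14.6, 66.5]), np.float32(177.99)) 0.1129 [ 0.551 -0.252] [ 0.617 -0.236]
gpost 391 (array([497.8, 283.3]), array([50.9, 90.2]), np.float32(40.8)) 0.0384 [0.45  0.238] [0.546 0.33 ]
gpost 139 (array([394.5, 188.7]), array([17.3, 88.1]), np.float32(0.05)) 0.0386 [0.35 0.18] [0.438 0.197]
gpost 63 (array([690.3, 204. ]), array([16.7, 40.6]), np.float32(7.14)) 0.0809 [0.67  0.197] [0.711 0.214]
```

```bash
python3 -m creep '[[[30,-26,-4],[0,0,0]],[[46,-40,0],[0,0,0]],[[46,-40,0],[0,0,0]],[[46,-40,0],[0,0,0]],[[46,-40,0],[0,0,0]],[[46,-40,0],[0,0,0]],[[46,-40,0],[0,0,0]],[[46,-40,0],[0,0,0]],[[46,-40,0],[0,0,0]],[[46,-40,0],[0,0,0]],[[46,-40,0],[0,0,0]],[[46,-40,0],[0,0,0]]]' 85; python3 -m creep '[[[12,-14,0],[0,0,-0.18]],[[0,0,0],[0,0,-0.185]],[[0,0,0],[0,0,-0.185]],[[0,0,0],[0,0,-0.185]],[[0,0,0],[0,0,-0.185]],[[0,0,0],[0,0,-0.185]],[[0,0,0],[0,0,-0.185]],[[0,0,0],[0,0,-0.185]],[[0,0,0],[0,0,-0.185]],[[0,0,0],[0,0,-0.185]],[[0,0,0],[0,0,0]],[[0,0,0],[0,0,0]]]'
cat >> h.py <<'E'
def tool():
    o=bot.get_obs(); r=R.from_quat(o['tool_rot']).as_matrix(); return r,np.array(o['eef_pos'])
def wristworld():
    r,t=tool(); p=vision.camera('wrist'); K=np.array(p['K']); z=p['z_map']; v,u=np.indices(z.shape)
    x=(u-K[0,2])/K[0,0]; y=(v-K[1,2])/K[1,1]; th=np.hypot(x,y); s=np.tan(np.minimum(th,1.4))/np.maximum(th,1e-9)
    c=np.stack([x*s*z,y*s*z,z],-1); T=np.array(p['tool_from_camera'])
    return p,(c@T[:3,:3].T+T[:3,3])@r.T+t
def yaw(): r,t=tool(); return np.degrees(np.arctan2(r[1,0],r[0,0]))
def rel(target): r,t=tool(); return np.round(((np.array(target)-t)@r)*1000,1)  # mm in tool axes
E
python3 - <<'E'
from h import *
p,W=wristworld(); cv2.imwrite('pics/w1.png',p['image'])
print(tool()[1],yaw(),np.array(p['tool_from_camera']).round(3).tolist())
for k,m in masks(p,W).items():
    nn,lab,st,_=cv2.connectedComponentsWithStats(m.astype(np.uint8),connectivity=8)
    for i in np.argsort(-st[1:,4])[:2]+1:
        if st[i,4]>20:
            P=W[lab==i]; print(k,st[i,4],rect(P),np.round(np.median(P[:,2]),4))
E
```

```text
clock: 2.5
eef_pos: [0.5229, 0.1283, 0.2003]
tool_rot: [0.989, 0.15, 0.0, 0.0]
ft_force: [0.9, -0.9, 0.2]
grip_width: 0.0852
grasp_force: 0.0
clock: 4.0
eef_pos: [0.5293, 0.1433, 0.2002]
tool_rot: [0.479, 0.878, -0.0, -0.0]
ft_force: [0.9, 0.7, 0.6]
grip_width: 0.0851
grasp_force: 0.0
[0.5293123  0.1432484  0.20018899] 122.82582130551717 [[-0.001, -0.96, -0.279, 0.072], [1.0, -0.0, -0.001, 0.001], [0.001, -0.279, 0.96, -0.178], [0.0, 0.0, 0.0, 1.0]]
board 4708 (array([589.5, -17.8]), array([120.1, 152.4]), np.float32(87.83)) 0.0743
board 25 (array([ 524.5, -229.3]), array([ 4.8, 28.9]), np.float32(83.54)) 0.0745
riser 1503 (array([510.6, -22.8]), array([ 40.2, 119.4]), np.float32(87.75)) 0.0604
riser 329 (array([666.8,  11.2]), array([16.3, 64.7]), np.float32(88.14)) 0.0603
plinth 3184 (array([525.8, 146.4]), array([50.1, 89.2]), np.float32(122.17)) 0.0404
plinth 36 (array([675.1, 109.2]), array([ 3.5, 18.5]), np.float32(59.11)) 0.0345
red 233 (array([599.2, 204.6]), array([  9.9, 216.4]), np.float32(2.75)) 0.0852
recess 2110 (array([592.5, -16.1]), array([53.8, 92.9]), np.float32(87.46)) 0.0668
recess 174 (array([597.6,  57.3]), array([  2. , 104.3]), np.float32(177.81)) 0.0669
gpost 5874 (array([539.7, 190.8]), array([17. , 99.9]), np.float32(174.16)) 0.3227
gpost 3293 (array([501.6, 270.1]), array([ 84.9, 102.9]), np.float32(41.23)) 0.0403
```

View pics/w1.png

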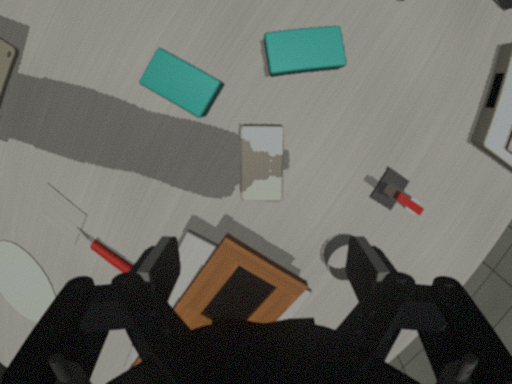

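The wrist view shows the white plinth at (262,163) lined up with the tool. The side camera agrees: (0.526, 0.146), 122.3°. I'll descend and grip it.

```bash
python3 -m creep '[[[4.4,-1,30],[0,0,0.01]],[[0,0,45],[0,0,0]],[[0,0,45],[0,0,0]],[[0,0,35],[0,0,0]],[[0,0,20],[0,0,0]],[[0,0,14],[0,0,0]],[[0,0,0],[0,0,0]],[[0,0,0],[0,0,0]]]'; python3 -m creep '[[[0,0,0],[0,0,0]],[[0,0,0],[0,0,0]],[[0,0,0],[0,0,0]],[[0,0,0],[0,0,0]],[[0,0,0],[0,0,0]],[[0,0,0],[0,0,0]],[[0,0,0],[0,0,0]],[[0,0,0],[0,0,0]]]' 30
```

```text
clock: 5.05
eef_pos: [0.527, 0.1467, 0.0122]
tool_rot: [0.482, 0.876, 0.001, 0.001]
ft_force: [0.3, 0.2, 1.2]
grip_width: 0.0854
grasp_force: 0.0
clock: 6.05
eef_pos: [0.5261, 0.1464, 0.0112]
tool_rot: [0.482, 0.876, -0.0, -0.0]
ft_force: [-0.1, 0.3, -0.7]
grip_width: 0.03
grasp_force: 0.0
```

```bash
python3 - <<'E'
from h import *
p,W=wristworld(); cv2.imwrite('pics/w2.png',p['image'])
for n in('side','top'):
    p=vision.camera(n); W=world(p); m=masks(p,W)['plinth']
    nn,lab,st,_=cv2.connectedComponentsWithStats(m.astype(np.uint8)); i=np.argmax(st[1:,4])+1
    print(n,st[i,4],rect(W[lab==i]),np.median(W[lab==i][:,2]))
E
```

```text
side 334 (array([526.2, 147. ]), array([50.2, 88.9]), np.float32(123.52)) 0.0397900658066819
top 100 (array([542.4, 114.2]), array([28. , 57.2]), np.float32(7.11)) 0.03896622156020628
```

View pics/w2.png

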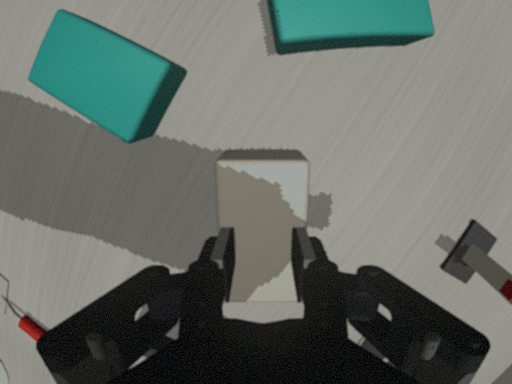

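```bash
python3 - <<'E'
from h import *
o=bot.get_obs(); print(o['clock'],o['grip_width'],o['grasp_force'])
p,W=wristworld(); r,t=tool(); L=((W-t)@r)*1000
for v in (215,235,255,275,290):
    print(v,[(u,*np.round(L[v,u]).astype(int).tolist()) for u in (215,225,232,240,262,290,297,305)])
E
python3 -m creep '[[[0,0,0],[0,0,0]],[[0,0,0],[0,0,0]]]' 20
```

```text
6.2 0.030119090261654095 0.0
215 [(215, -1, -32, 10), (225, 15, -20, -30), (232, 15, -16, -30), (240, 15, -12, -29), (262, 15, 0, -30), (290, 15, 15, -30), (297, 15, 19, -29), (305, 14, 24, -28)]
235 [(215, -16, -33, 10), (225, 12, -17, -50), (232, 11, -14, -48), (240, 3, -12, -30), (262, 3, 0, -30), (290, 2, 16, -29), (297, 12, 17, -50), (305, 12, 21, -50)]
255 [(215, 12, -19, -69), (225, 12, -15, -70), (232, 1, -14, -50), (240, -10, -12, -29), (262, -10, 0, -29), (290, -10, 16, -29), (297, 8, 16, -62), (305, 12, 18, -69)]
275 [(215, 13, -17, -87), (225, 5, -15, -73), (232, -7, -14, -54), (240, -24, -13, -29), (262, -24, 0, -29), (290, -24, 17, -29), (297, 2, 15, -69), (305, 8, 17, -79)]
290 [(215, 18, -14, -103), (225, -3, -16, -73), (232, -35, -18, -29), (240, -34, -13, -30), (262, -35, 0, -29), (290, -35, 17, -29), (297, -6, 16, -70), (305, 18, 14, -102)]
clock: 6.5
eef_pos: [0.5261, 0.1464, 0.0112]
tool_rot: [0.482, 0.876, 0.0, -0.0]
ft_force: [0.3, -0.4, 0.2]
grip_width: 0.0201
grasp_force: 0.0
```

```bash
python3 - <<'E'
from h import *
r,t=tool()
for n in('side','top','wrist'):
    if n=='wrist': p,W=wristworld()
    else: p=vision.camera(n); W=world(p)
    L=((W-t)@r)*1000; dark=p['image'].max(2)<70
    m=dark&(abs(L[...,0])<14)&(abs(L[...,1])<40)&(L[...,2]<-32)&(L[...,2]>-160)&(p['z_map']>0)
    q=L[m]
    print(n,m.sum(), np.round(np.percentile(q,[1,25,50,75,99],axis=0)).tolist() if m.sum() else '')
    if n=='side':
        v,u=np.where(m); print(u.min(),u.max(),v.min(),v.max()); c=p['image'][180:300,200:320]; cv2.imwrite('pics/s2.png',cv2.resize(c,None,fx=5,fy=5,interpolation=cv2.INTER_CUBIC))
E
```

```text
side 330 [[-11.0, -39.0, -156.0], [5.0, -20.0, -125.0], [9.0, 3.0, -91.0], [11.0, 24.0, -74.0], [14.0, 39.0, -42.0]]
242 270 226 255
top 9 [[-13.0, -38.0, -158.0], [-11.0, -37.0, -151.0], [-11.0, -37.0, -141.0], [-8.0, -35.0, -93.0], [-6.0, -32.0, -89.0]]
wrist 16409 [[-9.0, -40.0, -137.0], [8.0, -24.0, -126.0], [12.0, -1.0, -100.0], [13.0, 22.0, -89.0], [14.0, 39.0, -45.0]]
```

View pics/s2.png

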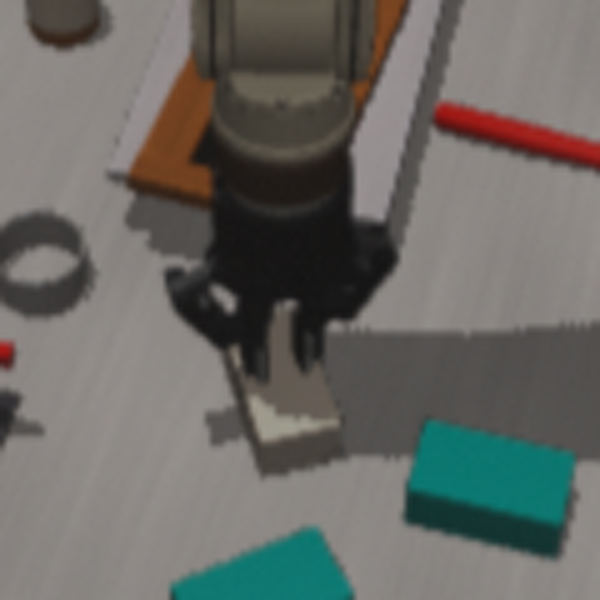

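Side crop: the fingertips at (257,365) and (312,360) are closed above the block's top, not around it. The depth maps of both cameras agree that the tips are about 45 mm behind the reported TCP. The reported tool point is therefore offset from the real tips, so I'll go by what the cameras show. Next I'll open, go lower with care, and measure the tips.

```bash
python3 -m creep '[[[0,0,0],[0,0,0]],[[0,0,0],[0,0,0]],[[0,0,0],[0,0,0]],[[0,0,0],[0,0,0]],[[0,0,0],[0,0,0]],[[0,0,0],[0,0,0]]]' 85; cat >> h.py <<'E'
def tips():
    r,t=tool(); p,W=wristworld(); L=((W-t)@r)*1000
    floor=(W[...,2]<.046)
    m=(p['image'].max(2)<110)&(abs(L[...,0])<20)&(abs(L[...,1])<70)&~floor&(L[...,2]>-120)&(L[...,2]<-25)
    er=cv2.erode(m.astype(np.uint8),np.ones((3,3)))>0
    for s in(-1,1):
        q=L[er&(s*L[...,1]>0)]; q=q[np.argsort(-q[:,2])][:40]; print('tip',s,len(q),np.round(q[[0,5,20]]).tolist() if len(q)>20 else q)
E
python3 -c "
from h import *
tips()"
python3 -m creep '[[[0,0,10],[0,0,0]],[[0,0,10],[0,0,0]],[[0,0,10],[0,0,0]],[[0,0,5],[0,0,0]],[[0,0,0],[0,0,0]],[[0,0,0],[0,0,0]]]'; python3 -c "
from h import *
tips()"
```

```text
clock: 7.4
eef_pos: [0.5261, 0.1464, 0.0112]
tool_rot: [0.482, 0.876, 0.0, -0.0]
ft_force: [0.9, -0.2, -0.1]
grip_width: 0.0847
grasp_force: 0.0
tip -1 40 [[-2.0, -42.0, -49.0], [6.0, -42.0, -50.0], [-7.0, -42.0, -52.0]]
tip 1 40 [[7.0, 44.0, -50.0], [5.0, 43.0, -51.0], [6.0, 43.0, -52.0]]
clock: 8.2
eef_pos: [0.5264, 0.1465, -0.0236]
tool_rot: [0.482, 0.876, 0.0, 0.0]
ft_force: [0.7, -0.7, 0.7]
grip_width: 0.085
grasp_force: 0.0
tip -1 40 [[12.0, -44.0, -70.0], [1.0, -42.0, -71.0], [1.0, -42.0, -71.0]]
tip 1 40 [[12.0, 46.0, -70.0], [5.0, 43.0, -70.0], [5.0, 43.0, -71.0]]
```

```bash
python3 -m creep '[[[0,0,5],[0,0,0]],[[0,0,0],[0,0,0]],[[0,0,0],[0,0,0]]]';  python3 -m creep '[[[0,0,0],[0,0,0]],[[0,0,0],[0,0,0]],[[0,0,0],[0,0,0]],[[0,0,0],[0,0,0]],[[0,0,0],[0,0,0]],[[0,0,0],[0,0,0]],[[0,0,0],[0,0,0]]]' 30; python3 - <<'E'
from h import *
r,t=tool(); p,W=wristworld(); L=((W-t)@r)*1000
D=np.where((p['image'].max(2)<110)[...,None],L,0)
for v in range(180,300,12): print(v,[(u,*np.round(L[v,u]).astype(int).tolist()) for u in (205,212,220,300,308,316)])
E
```

```text
clock: 8.62
eef_pos: [0.526, 0.1464, -0.0288]
tool_rot: [0.482, 0.876, -0.0, -0.0]
ft_force: [0.9, 0.2, 0.2]
grip_width: 0.0849
grasp_force: 0.0
clock: 9.5
eef_pos: [0.5263, 0.1464, -0.0285]
tool_rot: [0.482, 0.876, 0.0, 0.0]
ft_force: [-0.4, -0.8, 5.7]
grip_width: 0.0496
grasp_force: 65.0
180 [(205, 44, -22, -68), (212, 44, -19, -67), (220, 44, -16, -67), (300, 44, 15, -68), (308, 44, 18, -67), (316, 44, 21, -68)]
192 [(205, 39, -22, -68), (212, 39, -19, -69), (220, 39, -16, -69), (300, 39, 15, -69), (308, 39, 18, -69), (316, 39, 21, -68)]
204 [(205, 34, -22, -69), (212, 34, -19, -69), (220, 35, -16, -70), (300, 35, 15, -69), (308, 35, 18, -69), (316, 34, 22, -69)]
216 [(205, 29, -23, -68), (212, 29, -20, -69), (220, 29, -16, -69), (300, 29, 15, -68), (308, 29, 19, -69), (316, 29, 22, -69)]
228 [(205, 23, -23, -67), (212, 24, -20, -69), (220, 24, -17, -69), (300, 24, 16, -68), (308, 25, 19, -70), (316, 24, 22, -69)]
240 [(205, 18, -23, -68), (212, 18, -20, -68), (220, 19, -17, -69), (300, 19, 16, -69), (308, 19, 19, -69), (316, 19, 22, -69)]
252 [(205, 12, -24, -67), (212, 13, -21, -69), (220, 13, -17, -69), (300, 12, 16, -67), (308, 13, 20, -69), (316, 13, 23, -69)]
264 [(205, 7, -24, -69), (212, 7, -21, -69), (220, 7, -18, -69), (300, 7, 16, -69), (308, 7, 20, -68), (316, 7, 24, -68)]
276 [(205, 3, -24, -73), (212, 1, -22, -69), (220, 1, -18, -69), (300, 1, 17, -69), (308, 1, 20, -69), (316, 1, 24, -69)]
288 [(205, -2, -24, -74), (212, -6, -22, -68), (220, -5, -18, -69), (300, -5, 17, -69), (308, -5, 21, -70), (316, -6, 25, -68)]
```

```bash
python3 -m creep '[[[0,0,-8],[0,0,0]],[[0,0,-20],[0,0,0]],[[0,0,-25],[0,0,0]],[[0,0,-25],[0,0,0]],[[0,0,-25],[0,0,0]],[[0,0,-12],[0,0,0]]]';  python3 -m creep '[[[-15,-3,0],[0,0,0]],[[-27,-5,0],[0,0,0]],[[-30,-5,0],[0,0,0]],[[-30,-5,0],[0,0,0]],[[-30,-6,0],[0,0,0]],[[-20,-4,0],[0,0,0]],[[-15,-2,0],[0,0,0.1]],[[0,0,0],[0,0,0.17]],[[0,0,0],[0,0,0.17]],[[0,0,0],[0,0,0.16]],[[0,0,0],[0,0,0]],[[0,0,0],[0,0,0]]]'; python3 - <<'E'
from h import *
r,t=tool(); p,W=wristworld(); L=((W-t)@r)*1000; cv2.imwrite('pics/w3.png',p['image'])
hsv=cv2.cvtColor(p['image'],cv2.COLOR_BGR2HSV).astype(int)
print(yaw())
m=(abs(L[...,2]+69)<6)&(hsv[...,1]<60)&(hsv[...,2]>60)&(abs(L[...,1])<40)&(L[...,0]>-20)
P=L[m]; print('plinth L',m.sum(),rect(P/1000),np.percentile(P,[2,50,98],axis=0).round(1).tolist())
b=masks(p,W)['board']; print('board W',b.sum(),rect(W[b]),np.median(W[b][:,2]), 'L',rect(L[b]/1000))
# board end: direction from lines
P=W[b]; print(np.percentile(P,[.5,99.5],axis=0).round(4).tolist())
E
```

```text
clock: 10.3
eef_pos: [0.5262, 0.1465, 0.0869]
tool_rot: [0.482, 0.876, 0.0, 0.0]
ft_force: [0.8, -1.5, -4.2]
grip_width: 0.0491
grasp_force: 64.2
clock: 11.8
eef_pos: [0.5898, -0.0109, 0.0856]
tool_rot: [0.719, 0.695, -0.0, -0.0]
ft_force: [0.1, 0.4, -4.2]
grip_width: 0.049
grasp_force: 64.1
88.09927116593477
plinth L 16200 (array([12.6, -0.3]), array([65.3, 76.8]), np.float32(90.0)) [[-18.1, -23.9, -70.1], [18.1, -0.1, -68.8], [44.5, 23.7, -66.0]]
board W 10673 (array([590.1, -24.7]), array([118.5, 163.7]), np.float32(87.71)) 0.07444182030226212 L (array([-13.9,   0.7]), array([118.5, 163.7]), np.float32(0.41))
[[0.5326, -0.0916, 0.0727], [0.651, 0.0578, 0.0761]]
```

View pics/w3.png

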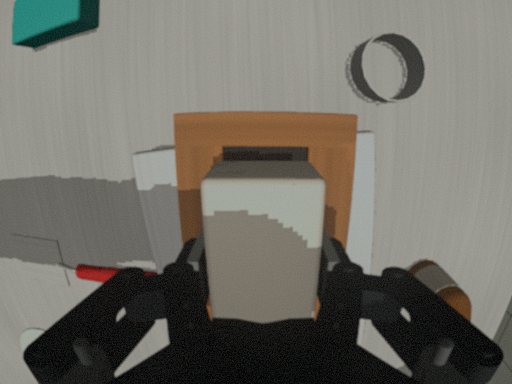

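The plinth is held at (263,240) over the recess, and the black strip of the recess shows at (265,155), well centred. I'll measure the offset precisely.

```bash
cat > off.py <<'E'
from h import *
r,t=tool(); p,W=wristworld(); L=((W-t)@r)*1000
b=masks(p,W)['board']
hsv=cv2.cvtColor(p['image'],cv2.COLOR_BGR2HSV).astype(int)
def line(P,i,j,side,bins):  # extreme of coord j along coord i
    xs,ys=[],[]
    for a,c in zip(bins[:-1],bins[1:]):
        q=P[(P[:,i]>=a)&(P[:,i]<c)][:,j]
        if len(q)>5: xs.append((a+c)/2); ys.append(np.percentile(q,98 if side>0 else 2))
    k=np.polyfit(xs,ys,1); return np.round([k[1],np.degrees(np.arctan(k[0]))],2)
B=L[b]
print('board end x at y=0, slope',line(B,1,0,1,np.arange(-50,51,10)))
s=B[(B[:,0]>0)]
print('left y',line(s,0,1,-1,np.arange(10,60,8)),'right y',line(s,0,1,1,np.arange(10,60,8)))
m=(abs(L[...,2]+69)<6)&(hsv[...,1]<60)&(hsv[...,2]>60)&(abs(L[...,1])<40)&(L[...,0]>-20)
P=L[m]; print('plinth front x',line(P,1,0,1,np.arange(-22,23,6)),'sides',line(P,0,1,-1,np.arange(10,44,6)),line(P,0,1,1,np.arange(10,44,6)))
v=L[b&(abs(L[...,0]-52)<4)]
k=(W[...,2]<.073)&(W[...,2]>.055)&(hsv[...,2]<70)&(abs(L[...,1])<40)&(L[...,0]>20)&(L[...,0]<60)
if k.sum()>50: print('recess y',np.percentile(L[k][:,1],[1,99]).round(1),'x max',np.percentile(L[k][:,0],[95,99]).round(1),k.sum())
E
python3 off.py
```

```text
board end x at y=0, slope [67.14 -0.41]
left y [-58.32   3.04] right y [59.86 -2.15]
plinth front x [44.54 -0.07] sides [-29.34  10.55] [ 29.78 -12.07]
recess y [-26.5  28.7] x max [44.  44.6] 1138
```

```bash
python3 -m creep '[[[-2.4,0.9,0],[0,0,0.007]],[[0,0,15],[0,0,0]],[[0,0,15],[0,0,0]],[[0,0,6],[0,0,0]],[[0,0,0],[0,0,0]],[[0,0,0],[0,0,0]]]'; python3 off.py
```

```text
clock: 12.65
eef_pos: [0.5914, -0.0131, 0.0505]
tool_rot: [0.722, 0.692, 0.0, 0.0]
ft_force: [-0.3, -0.1, -3.5]
grip_width: 0.0493
grasp_force: 64.1
board end x at y=0, slope [69.35  0.16]
left y [-59.43   1.84] right y [58.13 -2.16]
plinth front x [44.59 -0.06] sides [-29.43  10.72] [ 29.93 -12.4 ]
recess y [-28.7  27.3] x max [46.7 46.9] 927
```

```bash
python3 -m creep '[[[0,-0.6,0],[0,0,0]],[[0,0,4],[0,0,0]],[[0,0,4],[0,0,0]],[[0,0,4],[0,0,0]],[[0,0,0.5],[0,0,0]],[[0,0,0],[0,0,0]],[[0,0,0],[0,0,0]]]'; python3 off.py
```

```text
clock: 13.58
eef_pos: [0.5903, -0.0131, 0.0376]
tool_rot: [0.722, 0.692, -0.0, -0.0]
ft_force: [-0.4, 0.1, -4.6]
grip_width: 0.0492
grasp_force: 64.3
board end x at y=0, slope [69.47  0.19]
left y [-58.41   1.91] right y [59.09 -1.95]
plinth front x [ 4.456e+01 -1.000e-02] sides [-29.21  10.35] [ 30.   -12.54]
recess y [-27.7  28.3] x max [46.7 46.9] 653
```

```bash
python3 -m creep '[[[0,0,1],[0,0,0]],[[0,0,0],[0,0,0]],[[0,0,0],[0,0,0]]]'; python3 -m creep '[[[0,0,0.8],[0,0,0]],[[0,0,0],[0,0,0]],[[0,0,0],[0,0,0]]]'
```

```text
clock: 14.0
eef_pos: [0.5904, -0.0131, 0.0375]
tool_rot: [0.722, 0.692, 0.0, 0.0]
ft_force: [-4.5, -0.5, 6.3]
grip_width: 0.049
grasp_force: 65.2
clock: 14.38
eef_pos: [0.5904, -0.0131, 0.0375]
tool_rot: [0.722, 0.692, 0.0, 0.0]
ft_force: [-4.6, -0.3, 9.5]
grip_width: 0.0495
grasp_force: 65.9
```

```bash
python3 -m creep '[[[0,0,-0.8],[0,0,0]],[[0,0,0],[0,0,0]],[[0,0,0],[0,0,0]],[[0,0,0],[0,0,0]],[[0,0,0],[0,0,0]],[[0,0,-20],[0,0,0]],[[0,0,-25],[0,0,0]],[[0,0,-25],[0,0,0]],[[0,0,0],[0,0,0]]]' 85;  python3 off.py; python3 -m creep '[[[-25,0,0],[0,0,0]],[[-45,0,0],[0,0,0]],[[-45,0,0],[0,0,0]],[[-45,0,0],[0,0,-0.1]],[[-40,-4,0],[0,0,-0.175]],[[-20,-6,0],[0,0,-0.175]],[[0,0,0],[0,0,-0.175]],[[0,0,0],[0,0,-0.175]],[[0,0,0],[0,0,-0.175]],[[0,0,0],[0,0,-0.175]],[[0,0,0],[0,0,-0.175]],[[0,0,0],[0,0,-0.175]]]'; python3 -m creep '[[[0,0,0],[0,0,-0.175]],[[0,0,0],[0,0,0]],[[0,0,0],[0,0,0]]]'; python3 - <<'E'
from h import *
r,t=tool(); print(yaw(), 'rel to handle',rel([.5815,-.2425,.114]))
for n in('wrist','side','top'):
    if n=='wrist': p,W=wristworld(); cv2.imwrite('pics/w4.png',p['image'])
    else: p=vision.camera(n); W=world(p)
    hsv=cv2.cvtColor(p['image'],cv2.COLOR_BGR2HSV).astype(int)
    h=(hsv[...,2]<70)&(abs(W[...,2]-.114)<.006)&(np.hypot(W[...,0]-.582,W[...,1]+.243)<.05)
    if h.sum()>20: print(n,'handle',h.sum(),rect(W[h]),'L',np.percentile((W[h]-t)@r*1000,[2,50,98],axis=0).round(1).tolist())
    b=masks(p,W)['board']; print('board',rect(W[b]))
    q=(hsv[...,1]<60)&(hsv[...,2]>60)&(abs(W[...,2]-.106)<.008)&(np.hypot(W[...,0]-.59,W[...,1]+.013)<.06)
    if q.sum()>20: print('plinth',q.sum(),rect(W[q]),W[q][:,2].mean())
E
```

```text
clock: 15.5
eef_pos: [0.5923, -0.0132, 0.109]
tool_rot: [0.722, 0.692, 0.002, 0.002]
ft_force: [0.7, -0.1, -0.2]
grip_width: 0.085
grasp_force: 0.0
board end x at y=0, slope [ 6.808e+01 -4.000e-02]
left y [-59.91   1.08] right y [56.12 -1.41]
clock: 17.05
eef_pos: [0.5797, -0.2336, 0.1047]
tool_rot: [0.054, 0.999, 0.001, -0.001]
ft_force: [0.0, 0.4, -0.1]
grip_width: 0.0849
grasp_force: 0.0
clock: 17.42
eef_pos: [0.5803, -0.2338, 0.1057]
tool_rot: [-0.03, 1.0, 0.0, -0.001]
ft_force: [0.3, -0.3, 0.2]
grip_width: 0.0851
grasp_force: 0.0
-176.57502820776102 rel to handle [-0.7 -8.8 -8.3]
wrist handle 2471 (array([ 581. , -242.4]), array([15.9, 68.4]), np.float32(177.46)) L [[-31.8, -16.9, -9.8], [4.8, -8.3, -8.4], [33.1, 0.9, -5.7]]
board (array([ 586.7, -111.9]), array([119.8, 339.4]), np.float32(87.59))
plinth 2196 (array([589. , -28.7]), array([49.8, 62.8]), np.float32(88.02)) 0.10551657159124483
side handle 46 (array([ 581.5, -238.4]), array([17.1, 67.2]), np.float32(178.54)) L [[-32.8, -14.7, -10.3], [7.8, -3.8, -7.2], [31.9, 3.8, -2.7]]
board (array([596. , -28.9]), array([145.1, 507.2]), np.float32(83.07))
plinth 338 (array([589.6, -11.2]), array([49.9, 88.2]), np.float32(88.17)) 0.10570843942055243
board (array([ 586.6, -100. ]), array([141.8, 647. ]), np.float32(81.63))
plinth 381 (array([592.1, -15.3]), array([47.6, 86.1]), np.float32(88.97)) 0.10524159435016373Traceback (most recent call last):
  File "off.py", line 16, in <module>
    P=L[m]; print('plinth front x',line(P,1,0,1,np.arange(-22,23,6)),'sides',line(P,0,1,-1,np.arange(10,44,6)),line(P,0,1,1,np.arange(10,44,6)))
                                   ~~~~^^^^^^^^^^^^^^^^^^^^^^^^^^^^^
  File "off.py", line 10, in line
    k=np.polyfit(xs,ys,1); return np.round([k[1],np.degrees(np.arctan(k[0]))],2)
    raise TypeError("expected non-empty vector for x")
TypeError: expected non-empty vector for x
```

View pics/w4.png

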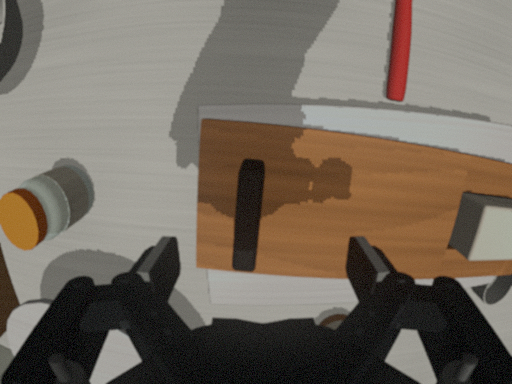

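```bash
python3 -m creep '[[[-0.2,-8.7,0],[0,0,0.1]],[[0,0,15],[0,0,0]],[[0,0,20],[0,0,0]],[[0,0,15],[0,0,0]],[[0,0,8],[0,0,0]],[[0,0,4],[0,0,0]],[[0,0,0],[0,0,0]],[[0,0,0],[0,0,0]]]'; python3 - <<'E'
from h import *
r,t=tool(); print(yaw())
for n in('wrist','side','top'):
    if n=='wrist': p,W=wristworld()
    else: p=vision.camera(n); W=world(p)
    hsv=cv2.cvtColor(p['image'],cv2.COLOR_BGR2HSV).astype(int)
    m=(hsv[...,1]<60)&(hsv[...,2]>60)&(abs(W[...,2]-.06)<.004)&(abs(W[...,0]-.59)<.13)&(abs(W[...,1]+.12)<.18)
    P=W[m]*1000
    for nm,lo,hi,q in(('near',480,540,3),('far',640,700,97)):
        xs,ys=[],[]
        for a in range(-280,30,15):
            s=P[(P[:,1]>=a)&(P[:,1]<a+15)&(P[:,0]>lo)&(P[:,0]<hi)]
            if len(s)>8: xs.append(a+7.5); ys.append(np.percentile(s[:,0],q))
        if len(xs)>4:
            k=np.polyfit(xs,ys,1); k=np.polyfit(*zip(*[(x,y) for x,y in zip(xs,ys) if abs(y-np.polyval(k,x))<3]),1)
            print(n,nm,len(xs),'x at y=-120',np.polyval(k,-120).round(1),'angle',90-np.degrees(np.arctan(k[0])).round(2), 'ymax',np.percentile(P[(P[:,0]>lo)&(P[:,0]<hi)][:,1],99).round(1))
    red=masks(p,W)['red']&(abs(W[...,0]-.69)<.05)&(abs(W[...,1]-.207)<.03)
    if red.sum()>10: print(n,'red',rect(W[red]),W[red].min(0),W[red][:,2].mean())
E
```

```text
clock: 18.58
eef_pos: [0.5821, -0.2428, 0.0454]
tool_rot: [0.019, 1.0, -0.0, 0.001]
ft_force: [-0.3, -0.4, -0.4]
grip_width: 0.085
grasp_force: 0.0
177.8401500932202
wrist near 15 x at y=-120 502.0 angle 93.01 ymax -64.5
wrist far 7 x at y=-120 669.2 angle 86.4 ymax -12.0
side near 20 x at y=-120 502.1 angle 93.05 ymax 33.3
side far 21 x at y=-120 679.2 angle 92.96 ymax 39.0
side red (array([687.3, 209.5]), array([10.6, 38.6]), np.float32(2.21)) [0.66780849 0.20449455 0.07252105] 0.08340268551247447
top near 15 x at y=-120 505.5 angle 92.99 ymax 28.1
top far 20 x at y=-120 682.0 angle 93.11 ymax 32.5
top red (array([689.4, 205.3]), array([ 9.9, 34.6]), np.float32(5.89)) [0.67206078 0.19929244 0.07480703] 0.08283339710083518
```

```bash
python3 -m creep '[[[0,0,0],[0,0,0]],[[0,0,0],[0,0,0]],[[0,0,0],[0,0,0]],[[0,0,0],[0,0,0]],[[0,0,0],[0,0,0]],[[0,0,0],[0,0,0]],[[0,0,0],[0,0,0]],[[0,0,0],[0,0,0]],[[0,0,0],[0,0,0]],[[0,0,0],[0,0,0]]]' 5; python3 -m creep '[[[0,0,0],[0,0,-0.01]],[[0,0,0],[0,0,-0.02]],[[0,0,0],[0,0,-0.02]],[[0,0,0],[0,0,-0.02]],[[0,0,0],[0,0,-0.02]],[[-5,0,0],[0,0,0]],[[-5,0,0],[0,0,0]],[[-5,0,0],[0,0,0]],[[0,0,0],[0,0,0]],[[0,0,0],[0,0,0]]]'; cat > chk.py <<'E'
from h import *
print('yaw',yaw(),tool()[1])
u=np.array([-.0523,.9986]); n=np.array([.9986,.0523])
for c in('side','top'):
    p=vision.camera(c); W=world(p)
    hsv=cv2.cvtColor(p['image'],cv2.COLOR_BGR2HSV).astype(int)
    b=(hsv[...,1]>130)&(hsv[...,0]<20)&(abs(W[...,2]-.074)<.008)&(abs(W[...,0]-.59)<.08)&(W[...,1]<.3)
    b=cv2.morphologyEx(b.astype(np.uint8),cv2.MORPH_OPEN,np.ones((3,3)))>0
    P=W[b]; s=P[:,:2]@u*1000; l=P[:,:2]@n*1000-583.6
    o=s>s.max()-60; sl=np.polyfit(s[o],l[o],1)
    print(c,'end s',np.percentile(s,99.5).round(1),'lat outer',np.percentile(l[o],[1,99]).round(1),'angle',rect(P),'z',np.polyfit(s,P[:,2]*1000,1).round(4))
    red=masks(p,W)['red']&(abs(W[...,0]-.69)<.05)&(abs(W[...,1]-.207)<.03)
    if red.sum()>5: q=W[red][:,:2]*1000; print('red s',np.percentile(q@u,[2,98]).round(1),'lat min',(q@n-583.6).min().round(1))
    q=(hsv[...,1]<60)&(hsv[...,2]>60)&(abs(W[...,2]-.106)<.006)&(abs(W[...,0]-.585)<.06)&(W[...,1]>-.08)
    if q.sum()>20: r=rect(W[q]); print('plinth',r,'s,lat',(r[0]@u).round(1),(r[0]@n-583.6).round(1),W[q][:,2].mean())
E
python3 chk.py
```

```text
clock: 19.98
eef_pos: [0.5816, -0.2431, 0.0449]
tool_rot: [0.019, 1.0, -0.0, 0.0]
ft_force: [-1.3, -3.7, 1.4]
grip_width: 0.0154
grasp_force: 59.0
clock: 21.22
eef_pos: [0.5927, -0.2419, 0.0449]
tool_rot: [-0.028, 1.0, -0.0, -0.004]
ft_force: [-8.3, -0.6, 7.6]
grip_width: 0.0155
grasp_force: 61.0
yaw -176.7862431963702 [ 0.59265908 -0.24190954  0.04488657]
side end s 28.8 lat outer [-67.3  49.6] angle (array([ 584., -108.]), array([119.2, 338.4]), np.float32(94.15)) z [-7.0000e-04  7.4137e+01]
red s [168.5 178.8] lat min 94.2
plinth (array([576.2, -10.4]), array([48.1, 90.6]), np.float32(93.67)) s,lat -40.5 -8.8 0.1058938648423266
top end s 23.1 lat outer [-62.2  48.5] angle (array([583.9, -90.7]), array([115.7, 290.2]), np.float32(94.05)) z [1.5000e-03 7.3489e+01]
red s [163.9 173.6] lat min 98.3
plinth (array([579. , -14.8]), array([48.4, 88.4]), np.float32(93.73)) s,lat -45.1 -6.2 0.10535888573571474
```

```bash
python3 -m creep '[[[-1,4,0],[0,0,0.012]],[[-1,8,0],[0,0,0]],[[-1,11,0],[0,0,0]],[[-1,11,0],[0,0,0]],[[0,11,0],[0,0,0]],[[0,11,0],[0,0,0]],[[0,11,0],[0,0,0]],[[0,11,0],[0,0,0]],[[0,11,0],[0,0,0]],[[0,11,0],[0,0,0]],[[0,7,0],[0,0,0]],[[0,3,0],[0,0,0]]]'; python3 -m creep '[[[0,0,0],[0,0,0]],[[0,0,0],[0,0,0]]]'; python3 chk.py
```

```text
clock: 22.82
eef_pos: [0.5955, -0.1343, 0.0452]
tool_rot: [-0.02, 1.0, -0.003, -0.001]
ft_force: [-0.1, -6.7, 3.9]
grip_width: 0.0152
grasp_force: 59.4
clock: 23.08
eef_pos: [0.5954, -0.1339, 0.0451]
tool_rot: [-0.02, 1.0, -0.002, -0.001]
ft_force: [0.3, -4.3, 2.5]
grip_width: 0.0155
grasp_force: 59.3
yaw -177.66798106133768 [ 0.59544928 -0.13393717  0.04506502]
side end s 136.8 lat outer [-51.5  66. ] angle (array([ 5.904e+02, -5.000e-01]), array([120.2, 339.9]), np.float32(92.27)) z [-2.60000e-03  7.41078e+01]
red s [167.8 178.3] lat min 93.6
plinth (array([585.2,  97.5]), array([49.2, 89.1]), np.float32(92.87)) s,lat 66.8 5.9 0.1057820220401205
top end s 129.8 lat outer [-47.4  66.5] angle (array([590.4,  35.3]), array([116.8, 254.3]), np.float32(92.22)) z [-1.00000e-03  7.30957e+01]
red s [163.6 173.7] lat min 98.4
plinth (array([588.4,  93. ]), array([48.9, 87.4]), np.float32(91.91)) s,lat 62.1 8.8 0.10535815908699085
```

```bash
python3 -m creep '[[[1,4,0],[0,0,-0.005]],[[1,7,0],[0,0,-0.005]],[[2,8,0],[0,0,0]],[[2,8,0],[0,0,0]],[[0,6,0],[0,0,0]],[[0,3.5,0],[0,0,0]],[[0,0,0],[0,0,0]],[[0,0,0],[0,0,0]],[[0,0,0],[0,0,0]],[[0,0,0],[0,0,0]]]'; python3 chk.py; python3 - <<'E'
from h import *
p=vision.camera('side'); c=p['image'][140:300,170:330]; cv2.imwrite('pics/s9.png',cv2.resize(c,None,fx=3.7,fy=3.7,interpolation=cv2.INTER_CUBIC))
E
```

```text
clock: 24.42
eef_pos: [0.5882, -0.0984, 0.0455]
tool_rot: [-0.025, 1.0, -0.003, -0.0]
ft_force: [0.9, -6.1, 4.2]
grip_width: 0.0152
grasp_force: 59.5
yaw -177.1152091188239 [ 0.58816301 -0.09844636  0.04546992]
side end s 171.9 lat outer [-59.6  57.5] angle (array([582.1,  34.2]), array([120.3, 339.1]), np.float32(92.9)) z [-6.00000e-03  7.41674e+01]
red s [169.2 178.2] lat min 93.8
plinth (array([576.2, 133.2]), array([49.7, 89.3]), np.float32(92.58)) s,lat 102.9 -1.2 0.10550697184476159
top end s 165.8 lat outer [-56.9  58.2] angle (array([581. ,  76.4]), array([116.5, 242.9]), np.float32(92.75)) z [-5.70000e-03  7.32133e+01]
red s [163.8 173.5] lat min 98.5
plinth (array([578.7, 128.8]), array([48.9, 89.7]), np.float32(92.93)) s,lat 98.4 1.0 0.10508800589250575
```

View pics/s9.png

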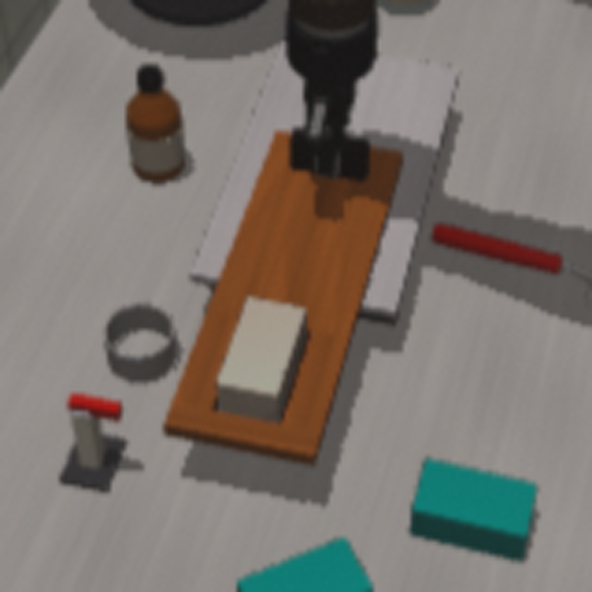

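The side crop shows the plinth flat in the recess at (262,355) and the board end within 2–3 mm of the pointer at (95,406). The gauge is clear and the handle is held at (328,155). I'll nudge it 1.5 mm, let it settle and hand in.

```bash
python3 -m creep '[[[0,1.5,0],[0,0,0]],[[0,0,0],[0,0,0]],[[0,0,0],[0,0,0]],[[0,0,0],[0,0,0]],[[0,0,0],[0,0,0]],[[0,0,0],[0,0,0]]]'; python3 chk.py | grep -v plinth; python3 -c "
from workcell import workorder
print(workorder.job_done())"
```

```text
clock: 25.32
eef_pos: [0.5881, -0.0976, 0.0456]
tool_rot: [-0.025, 1.0, -0.003, -0.0]
ft_force: [0.3, -7.0, 4.8]
grip_width: 0.0151
grasp_force: 59.6
yaw -177.13867188828198 [ 0.58812052 -0.09758122  0.04561548]
side end s 172.9 lat outer [-59.6  57.6] angle (array([582.2,  36. ]), array([120.2, 340.7]), np.float32(92.84)) z [-7.10000e-03  7.42259e+01]
red s [167.4 177.6] lat min 94.1
top end s 167.1 lat outer [-55.6  56.4] angle (array([581.1,  78.5]), array([116.8, 240.4]), np.float32(92.76)) z [-4.20000e-03  7.32786e+01]
red s [163.2 173.5] lat min 97.7
the job is handed in; nothing more can be done
None
```

I handed the job in with the plinth seated flat in the recess and let go, the board slid out with its end about 1 mm from the pointer by camera measurement, and the handle still gripped; no verdict was returned.

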